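# Snap the flat rammer out of its clip and stand it in the core box

## Robot

A 6-joint arm with a two-finger parallel gripper is mounted at the origin on the work surface. World frame = base frame: x ahead of the robot, y to its left, z up, the work surface at z = 0. Lengths are in m, angles in rad, forces in N, time in s.
With the tool pointing down it reaches from about 0.375 to 0.925 m from the base axis. Payload 5.7 kg.
Tool frame: the origin (TCP) lies at the centre of the arm's flange, where the gripper is bolted on; the fingertips stand 182 mm ahead of it and the grasp point (between the pads) lies 163 mm ahead of it; z points along the fingers, y is the line along which they close (so a half turn about z gives the same grasp; the last joint's range is limited). The gripper opens to 88 mm and grips with 3 to 60 N. Pads are 20 mm wide; open, the fingers measure 115 mm over their backs; the gripper's body (75 mm by 178 mm) begins 61 mm behind the grasp point.
Start: joints at [-1.342, 0.359, 1.51, -0, 1.272, -0.115], TCP at [0.202, -0.565, 0.405] pointing down, gripper open.
Joint ranges: [-2.97, 2.97], [-1.01, 2.36], [0.21, 2.38], [-0.96, 4.11], [0.2, 2.71], [-2.98, 2.98]. Speed limits (rad/s): [2.39, 2.39, 3.14, 3.14, 3.14, 3.14].

## Interface

Orientations are given as a unit quaternion [w, x, y, z].
In Python, from bench import arm gives the robot as it stands.
- The arm moves only by the shell command python3 -m creep 'ROWS' [OPENING] [FORCE]. ROWS is JSON, a list of rows, each an object with "slide": the shift along the tool's x, y, z in cm, a list of three; "yaw": the turn about the tool's z in degrees. In form: [{"slide": [x, y, z], "yaw": yaw}, ...]. A call has 1 to 8 rows; each row shifts and turns the commanded pose from where the row before left it, along the tool's axes as they then stand; what a row does not reach is not made up. A row lasts 1/8 s, in which the tool goes at most 62.5 mm and 10.7 degrees, less where a joint would pass 70% of its speed; a pose out of reach is approached as far as the arm can. A call with a gripper value outside its range is refused whole. OPENING is the opening, from 0 (shut) to 1 (fully open), set as the call begins (- or left out, the last holds). The fingers move at their own pace and stop on an object; FORCE is the grip in N (left out, the last holds). Time passes only in rows, so rows that do not move let the fingers close. It gives the time, the measured TCP pose, the force, the opening and the grip force at its end, in the units of the state.
- arm.sense(): the state, without advancing time (a new reading comes with each control period).
- arm.snapshot(name): name is "scene" or "top"; returns a dict with "pixels" (480x640x3 uint8, blue, green, red), "fx", "fy", "cx", "cy" (pixels), "R" (3x3) and "t" (3): a world point X has camera coordinates R X + t. Camera axes: x right, y down, z forward; pixel columns grow to the right and rows downward; lengths in m; the calibration is good to about 2 mm. A picture is of the moment at which its call begins. There is no depth.
- arm.hand_in(): hands the job in; it is judged then, once.
The state is a dict: "clock": time; "q": joint angles; "joint_velocities": joint speeds; "tau": joint torques, N m; "eef_pos": TCP position; "tool_rot": TCP orientation; "wrist_force": force on the tool from outside, world axes, zero at the start; "torque": the same for the moment, N m; "width": finger opening in m; "finger_force": force on a finger pad.
Only numpy, scipy, OpenCV 4.12 (cv2) and the standard library are available. Lean on these libraries where they do the work, as an engineer would, in place of code of your own. Each camera call takes 0.05 s, during which the arm holds its last target. There are 200 camera calls.

## Task

Take the flat-butted rammer (the one with the round steel foot) by its handle and snap it forward out of its sprung clip on the tool rack, then set it down upright, foot first, on the floor of the red core box half's cavity and let go; do not drop it in. Leave the wedge-footed peen rammer where it is in its clip.

Things in the scene. Friction and masses are not known exactly. Their poses are not given: they have to be found in the camera images.
- rammer: flat-butted rammer, upright in one of the rack's 3 clips (which varies), foot on the rack's base plate. 225 mm long: round flat steel foot 50 mm dia., 32 mm tall; steel collar 32 mm dia. up to 44 mm; plain round hardwood handle 26 mm dia. to the top. 0.3 to 0.45 kg, mostly in the foot. The foot is wider than the clip, so it cannot lift out. Origin: centre of the foot's underside; z up the handle.
- peen_rammer: peen rammer in another clip: same handle and length, but its foot is a thin steel blade 50 x 12 mm, 32 mm tall, long side front to back. Stays in its clip. Origin: centre of underside; z up. (The third clip holds a like tool whose steel tip is no wider than its handle.)
- rack: fixed steel rack of 3 sprung C-clips. Origin on the bench under the middle clip's centre; x to its back, y along the row, z up. Clips at x 0, y -85, 0, 85 mm, mouths to -x (forward). Base plate 8 mm thick, x -30 to 55, y +-125 mm. Clips and the bar behind them are 128 to 152 mm high; handles stand free from there to 233 mm. A 4 to 8 N pull opens a clip; bar clear 45 mm forward.
- core_box: red-painted aluminium core box half, fixed to the bench, 130 mm (x) by 116 mm (y), rim 45 mm above the bench; one open rectangular cavity in its middle, 90 mm (x) by 80 mm (y), flat floor 10 mm above the bench. Origin: on the bench, under the cavity's centre; z up.
There are look-alikes about, which are no part of the job. Leave any orange look-alike of the rammer alone. Of the things shaped like the core_box, the red one is meant.

How it is judged:
By the outcome, as a careful person would: the job done as asked, in the order asked, and still so for the second after the job is handed in, with the robot touching nothing.
It also fails if it takes over 42 s, if anything falls off the work surface, if the arm or the gripper's body presses on something with over 40 N, if the wrist force passes 120 N, or if a joint passes its speed limit or range.

## Working session

There is one attempt and no reset: what is moved stays moved. The work goes in short steps, Python scripts to look and compute and a shell command to move; the robot and the scene stay as the last step left them, time stands still between calls to the robot, and variables do not carry over. Pictures are saved under pics/ and viewed, at most 10 in all, crops included, and the job is handed in when it is done.

```bash
ls; mkdir -p pics; python3 - <<'E'
from bench import arm
import cv2,pickle
d={}
for n in("scene","top"):
    s=arm.snapshot(n); d[n]=s; cv2.imwrite(f"pics/{n}0.png",s["pixels"]); print(n,s["fx"],s["cx"],s["cy"],s["R"],s["t"])
pickle.dump(d,open("s0.pkl","wb"))
print(arm.sense())
E
```

```text
pics
scene 545.6221590654676 318.63386144808646 245.00592583996462 [[-0.69853547  0.71551693  0.00914956]
 [ 0.53137472  0.52724238 -0.66306589]
 [-0.47925891 -0.4583132  -0.74850512]] [ 0.38255827 -0.26302968  1.29014285]
top 473.1875153266689 315.2717890745849 232.34823653201104 [[-0.02720161 -0.99945585 -0.01865677]
 [-0.99772671  0.02829624 -0.06116151]
 [ 0.06165615  0.01695066 -0.9979535 ]] [0.01446205 0.55941755 0.96918123]
{'clock': 0.1, 'q': array([-1.34207832e+00,  3.59396292e-01,  1.51133064e+00,  3.29943561e-05,
        1.27249734e+00, -1.15107534e-01]), 'joint_velocities': array([-0.00044661,  0.00026169, -0.00137274,  0.0006947 ,  0.00013892,
       -0.00123288]), 'tau': array([-8.34554230e-04, -5.16356885e+01, -2.71406329e+01,  6.75904588e-02,
        2.75946187e-02, -1.95960956e-05]), 'eef_pos': array([ 0.20217368, -0.56456079,  0.4039128 ]), 'tool_rot': array([-8.15391562e-04,  9.85259861e-01,  1.71062390e-01, -3.05782615e-05]), 'wrist_force': array([ 0.25383143, -0.01751718, -0.1937135 ]), 'torque': array([-0.00486969, -0.01722599,  0.01482612]), 'finger_force': 0.0, 'width': 0.08751727293676825}
```

View pics/scene0.png

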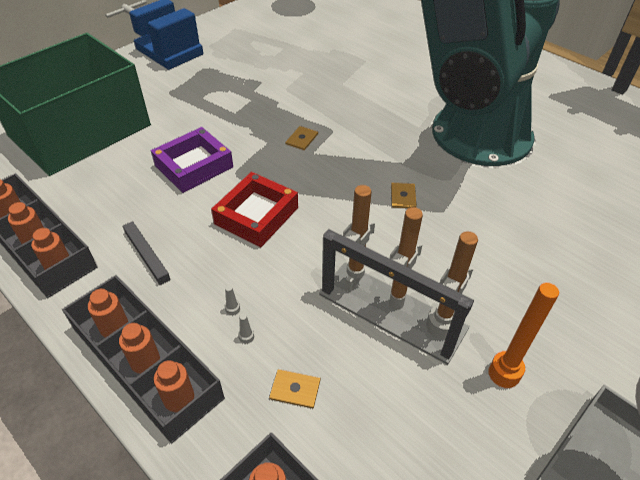

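View pics/top0.png

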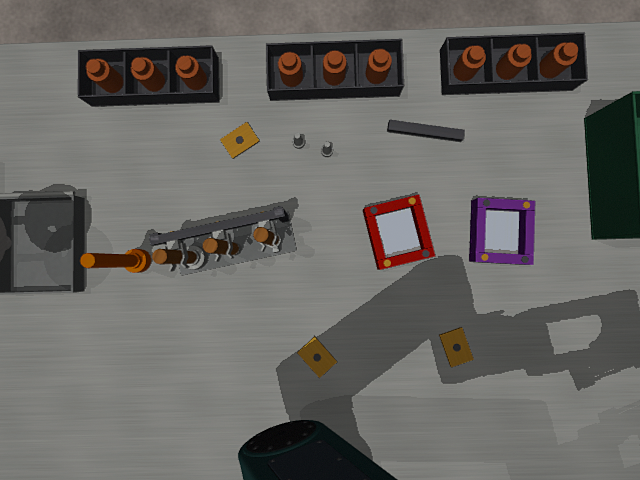

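The scene image shows three handles in the rack, with tops near (362,190), (412,215) and (467,240). The orange look-alike is at (530,330), the red box at (256,208) and the purple box at (192,158). In the top view, the rack tools are at about (175,257), (215,246) and (265,236), and the red box is at (400,231).

Next I'll take a close crop of the feet.

```bash
python3 - <<'E'
import cv2,pickle,numpy as np
d=pickle.load(open("s0.pkl","rb"))
a=d["scene"]["pixels"][175:365,310:510]; b=d["top"]["pixels"][190:285,135:305]
a=cv2.resize(a,None,fx=3,fy=3,interpolation=2)
cv2.imwrite("pics/c1.png",a); cv2.imwrite("pics/c2.png",cv2.resize(b,None,fx=4.6,fy=4.6,interpolation=2))
E
```

```text
(no output)
```

View pics/c1.png

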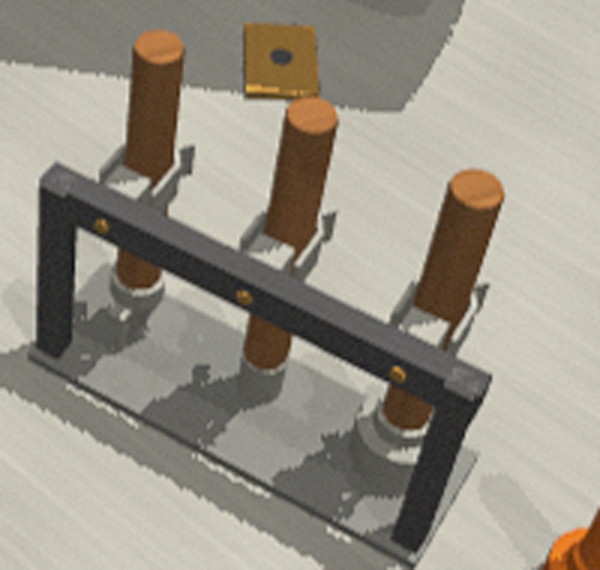

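View pics/c2.png

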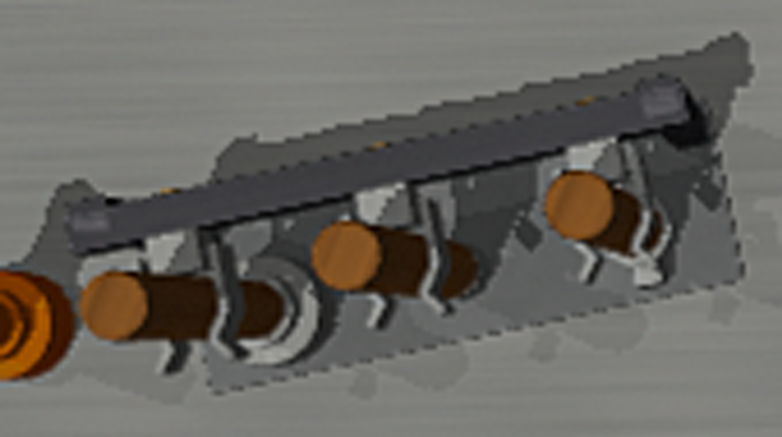

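The rammer is the tool with the round, wide shoulder: top view (192,257), top at (160,256); scene foot (445,312), top (468,238). I ruled out these candidates:
- **Middle tool:** slim tip, at (397,295) in the scene.
- **Peen rammer:** right-hand tool in the top view at (270,236), scene (355,270).
- **Orange look-alike:** at (507,370) in the scene.

Next step is measuring positions.

```bash
cat > h.py <<'E'
import cv2,numpy as np
def ray(s,p):
    R=np.array(s["R"]);t=np.array(s["t"])
    return -R.T@t, R.T@np.array([(p[0]-s["cx"])/s["fx"],(p[1]-s["cy"])/s["fy"],1])
def plane(s,p,z):
    o,d=ray(s,p); return o+d*(z-o[2])/d[2]
def tri(sa,pa,sb,pb):
    o,d=ray(sa,pa);O,D=ray(sb,pb)
    k=np.linalg.lstsq(np.c_[d,-D],O-o,rcond=None)[0]
    a,b=o+d*k[0],O+D*k[1]; return (a+b)/2,np.linalg.norm(a-b)
def blobs(m,amin):
    n,_,st,c=cv2.connectedComponentsWithStats(m.astype(np.uint8))
    return [(c[i],st[i]) for i in range(1,n) if st[i][4]>=amin]
E
python3 - <<'E'
import pickle;from h import *
np.set_printoptions(precision=4,suppress=True)
d=pickle.load(open("s0.pkl","rb"));S,T=d["scene"],d["top"]
def hsv(s):return cv2.cvtColor(s["pixels"],cv2.COLOR_BGR2HSV)
for n,s,(y0,y1,x0,x1),seed in(("scene",S,(175,365,310,580),[(468.5,238),(414,213.5),(363,190.5)]),("top",T,(190,285,70,305),[(160,256.5),(210.5,246),(261,235)])):
    h=hsv(s)
    print(n,[h[int(y),int(x)] for x,y in seed])
    m=(h[...,0]<18)&(h[...,1]>120)&(h[...,2]>np.mean([h[int(y),int(x),2] for x,y in seed])*.8)
    k=np.zeros_like(m);k[y0:y1,x0:x1]=m[y0:y1,x0:x1]
    for c,st in blobs(k,40):print(c,st,plane(s,c,.233))
pts=[tri(S,a,T,b) for a,b in zip([(468.5,238),(414,213.5),(363,190.5)],[(160,256.5),(210.5,246),(261,235)])]
for p in pts:print("tri",p)
print("orange",tri(S,(548,290),T,(87,261)),plane(T,(139,261),.03))
for n,s in(("scene",S),("top",T)):
    h=hsv(s);m=((h[...,0]<6)|(h[...,0]>174))&(h[...,1]>150)&(h[...,2]>40)
    m[:150]=0
    c=[b for b in blobs(m,300)];print(n,[(b[0],b[1]) for b in c])
    b=max(c,key=lambda b:b[1][4]);x,y,w,hh,_=b[1]
    sub=h[y:y+hh,x:x+w,2][m[y:y+hh,x:x+w]];print(np.percentile(sub,[5,25,50,75,95]))
    th=cv2.threshold(sub.astype(np.uint8),0,255,cv2.THRESH_OTSU)[0];print("otsu",th)
    k=np.zeros_like(m);k[y:y+hh,x:x+w]=(m&(h[...,2]>th))[y:y+hh,x:x+w]
    P=np.array([plane(s,(u,v),.045)[:2] for v,u in zip(*np.nonzero(k))],np.float32)*1000
    print("bright rim rect",cv2.minAreaRect(P))
    P=np.array([plane(s,(u,v),.045)[:2] for v in range(y,y+hh) for u in range(x,x+w) if m[v,u]],np.float32)*1000
    print("all red",cv2.minAreaRect(P))
E
```

```text
scene [array([ 14, 160, 185], dtype=uint8), array([ 14, 156, 193], dtype=uint8), array([ 14, 154, 185], dtype=uint8)]
[362.5852 190.0963] [355 185  16  11 135] [0.5455 0.0866 0.233 ]
[413.5263 212.7697] [406 207  16  12 152] [0.5298 0.1701 0.233 ]
[468.6098 237.4512] [460 232  18  12 164] [0.5143 0.2537 0.233 ]
[548.9079 290.0175] [540 283  19  15 228] [0.5185 0.3779 0.233 ]
[498.5566 357.6981] [493 351  13  14 106] [0.6482 0.3849 0.233 ]
top [array([ 15, 185, 127], dtype=uint8), array([ 14, 183, 131], dtype=uint8), array([ 15, 183, 131], dtype=uint8)]
[260.3562 234.3   ] [253 228  15  14 160] [0.5456 0.0849 0.233 ]
[209.5987 245.2229] [203 239  14  14 157] [0.5301 0.1682 0.233 ]
[136.1515 260.7532] [124 249  22  24 231] [0.5081 0.289  0.233 ]
[158.8302 256.1195] [152 250  15  14 159] [0.5146 0.2517 0.233 ]
[ 87.2241 260.092 ] [ 80 253  15  15 174] [0.5114 0.3696 0.233 ]
tri (array([0.5133, 0.2521, 0.2296]), np.float64(0.002629685358749216))
tri (array([0.5282, 0.1687, 0.2293]), np.float64(0.00258715661207918))
tri (array([0.544 , 0.085 , 0.2301]), np.float64(0.002034301585558948))
orange (array([0.51  , 0.3755, 0.2226]), np.float64(0.00039494169865057836)) [0.5099 0.3641 0.03  ]
scene [(array([255.2568, 209.0944]), array([ 212,  172,   86,   75, 3030], dtype=int32))]
[ 77.  82.  90. 181. 187.]
otsu 131.0
bright rim rect ((554.5040893554688, -169.66018676757812), (128.86959838867188, 115.4820556640625), 12.137938499450684)
all red ((565.2781982421875, -155.01327514648438), (156.36668395996094, 139.25120544433594), 12.26540756225586)
top [(array([398.7517, 231.8831]), array([ 364,  195,   71,   75, 1788], dtype=int32))]
[ 71. 129. 131. 133. 144.]
otsu 101.0
bright rim rect ((554.7424926757812, -171.21823120117188), (128.77098083496094, 114.31071472167969), 12.098506927490234)
all red ((554.4942626953125, -169.02627563476562), (129.20428466796875, 118.70133972167969), 12.098506927490234)
```

```bash
python3 -m creep '[{"slide":[5,0,-2],"yaw":0},{"slide":[5,0,-2],"yaw":0},{"slide":[5,0,-2],"yaw":0},{"slide":[5,0,-2],"yaw":0},{"slide":[5,0,-2],"yaw":0},{"slide":[4,-4,0],"yaw":0},{"slide":[4,-4,0],"yaw":0},{"slide":[4,-4,0],"yaw":0}]'
python3 -m creep '[{"slide":[2,-5.5,0],"yaw":0},{"slide":[2,-5.5,0],"yaw":0},{"slide":[2,-5.5,0],"yaw":0},{"slide":[2,-5.5,0],"yaw":0},{"slide":[2,-5.5,0],"yaw":0},{"slide":[2,-5.5,0],"yaw":0},{"slide":[2,-5.5,0],"yaw":0},{"slide":[2,-5.5,0],"yaw":0}]'
python3 -m creep '[{"slide":[0,0,0],"yaw":-10},{"slide":[0,0,0],"yaw":-10},{"slide":[0,0,0],"yaw":-10},{"slide":[0,0,0],"yaw":-10},{"slide":[0,0,0],"yaw":-10},{"slide":[0,0,0],"yaw":-10},{"slide":[0,0,0],"yaw":-10},{"slide":[0,0,0],"yaw":-10}]'
cat >> h.py <<'E'
def to(target,yawdeg):
    "tool-axis offset in cm to target TCP, and tool yaw so tool y points at yawdeg in world"
    from bench import arm
    from scipy.spatial.transform import Rotation as Ro
    s=arm.sense();w,x,y,z=s["tool_rot"];M=Ro.from_quat([x,y,z,w]).as_matrix()
    a=np.degrees(np.arctan2(M[1,1],M[0,1]))
    print("t",round(s["clock"],2),"pos",s["eef_pos"].round(4),"slide cm",(M.T@(np.array(target)-s["eef_pos"])*100).round(2),"yaw",round(a-yawdeg,2),"zaxis",M[:,2].round(3),"F",s["wrist_force"].round(2),"w",round(s["width"],4),"f",round(s["finger_force"],2),"q",s["q"].round(2))
E
python3 -c "from h import *;to((.5145,.2527,.368),10.5)"
```

```text
clock: 1.1
eef_pos: [0.5107, -0.3255, 0.5041]
tool_rot: [-0.0, 0.985, 0.171, -0.0]
wrist_force: [-0.0, 0.1, 0.2]
width: 0.0878
finger_force: 0.0
clock: 2.1
eef_pos: [0.512, 0.1428, 0.5044]
tool_rot: [0.0, 0.985, 0.171, -0.0]
wrist_force: [1.4, 0.3, 0.1]
width: 0.0877
finger_force: 0.0
clock: 3.1
eef_pos: [0.5123, 0.141, 0.5042]
tool_rot: [-0.0, 0.643, 0.766, -0.0]
wrist_force: [0.0, -0.4, 0.1]
width: 0.088
finger_force: 0.0
t 3.1 pos [0.5123 0.141  0.5042] slide cm [10.96  2.18 13.62] yaw -0.47 zaxis [-0.001 -0.    -1.   ] F [ 0.05 -0.4   0.11] w 0.088 f 0.0 q [ 0.14  0.18  1.51  0.    1.45 -0.04]
```

```bash
python3 -m creep '[{"slide":[5.5,1.1,0],"yaw":0},{"slide":[5.5,1.1,0],"yaw":0},{"slide":[0,0,4],"yaw":0},{"slide":[0,0,4],"yaw":0},{"slide":[0,0,3],"yaw":0},{"slide":[0,0,0],"yaw":0}]' >/dev/null
python3 - <<'E'
from h import *
import cv2
from bench import arm
to((.5145,.2527,.363),10.5)
a=arm.snapshot("scene")["pixels"][140:370,310:560];b=arm.snapshot("top")["pixels"][160:310,70:310]
a=cv2.resize(a,(400,368));b=cv2.resize(b,(400,250))
o=np.zeros((368,800,3),np.uint8);o[:,:400]=a;o[:250,400:]=b;cv2.imwrite("pics/p3.png",o)
E
```

```text
t 3.85 pos [0.5144 0.2528 0.3921] slide cm [-0.01  0.02  2.91] yaw -0.79 zaxis [-0.006 -0.002 -1.   ] F [ 0.42 -0.26  0.29] w 0.0877 f 0.0 q [0.34 0.33 1.58 0.   1.23 0.17]
```

View pics/p3.png

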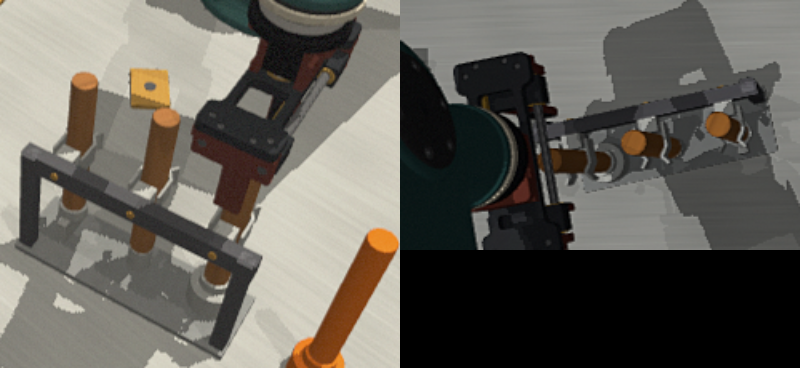

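The fingers straddle the round-footed rammer, front and back (scene crop (235,195)). Both the neighbouring tool and the orange tool are clear. I'll go down and close.

```bash
python3 -m creep '[{"slide":[0,0,1.5],"yaw":0},{"slide":[0,0,1.4],"yaw":0},{"slide":[0,0,0],"yaw":0}]' 
python3 -m creep '[{"slide":[0,0,0],"yaw":0},{"slide":[0,0,0],"yaw":0},{"slide":[0,0,0],"yaw":0},{"slide":[0,0,0],"yaw":0},{"slide":[0,0,0],"yaw":0},{"slide":[0,0,0],"yaw":0}]' 0.1 40
python3 -c "from h import *;to((.5145,.2527,.363),10.5)"
```

```text
clock: 4.32
eef_pos: [0.515, 0.2529, 0.3644]
tool_rot: [-0.001, 0.645, 0.764, -0.001]
wrist_force: [0.3, -0.3, -0.2]
width: 0.0875
finger_force: 0.0
clock: 5.08
eef_pos: [0.5156, 0.2531, 0.3657]
tool_rot: [-0.0, 0.645, 0.764, 0.0]
wrist_force: [-0.9, 0.5, 0.5]
width: 0.0312
finger_force: 0.0
t 5.08 pos [0.5156 0.2531 0.3657] slide cm [-0.03 -0.11  0.27] yaw -0.8 zaxis [-0.  0. -1.] F [-0.93  0.52  0.47] w 0.0312 f 0.0 q [0.34 0.36 1.61 0.   1.17 0.17]
```

```bash
python3 -m creep '[{"slide":[0,0,0],"yaw":0},{"slide":[0,0,0],"yaw":0},{"slide":[0,0,0],"yaw":0}]' 0 40
python3 -c "from h import *;to((.4703,.2445,.363),10.5)"
```

```text
clock: 5.45
eef_pos: [0.5154, 0.2531, 0.3657]
tool_rot: [-0.0, 0.645, 0.764, -0.0]
wrist_force: [-1.4, -1.2, 1.3]
width: 0.0257
finger_force: 40.0
t 5.45 pos [0.5154 0.2531 0.3657] slide cm [-0.09 -4.59  0.27] yaw -0.8 zaxis [-0.001 -0.    -1.   ] F [-1.37 -1.2   1.34] w 0.0257 f 40.0 q [0.34 0.36 1.61 0.   1.17 0.17]
```

```bash
python3 -m creep '[{"slide":[0,-0.5,0],"yaw":0},{"slide":[0,-0.5,0],"yaw":0},{"slide":[0,-1,0],"yaw":0},{"slide":[0,-1,0],"yaw":0},{"slide":[0,-1,0],"yaw":0},{"slide":[0,-1,0],"yaw":0},{"slide":[0,-1,0],"yaw":0},{"slide":[0,-1,0],"yaw":0}]'
python3 -c "from h import *;to((.4703,.2445,.363),10.5)"
```

```text
clock: 6.45
eef_pos: [0.4453, 0.2411, 0.3652]
tool_rot: [-0.001, 0.645, 0.764, -0.001]
wrist_force: [0.0, 0.0, -4.3]
width: 0.0256
finger_force: 40.0
t 6.45 pos [0.4453 0.2411 0.3652] slide cm [-0.08  2.52  0.22] yaw -0.8 zaxis [-0.002 -0.    -1.   ] F [ 0.05  0.03 -4.28] w 0.0256 f 40.0 q [0.36 0.27 1.76 0.   1.12 0.19]
```

```bash
python3 -m creep '[{"slide":[0,-1,-1],"yaw":0},{"slide":[0,0,-3],"yaw":0},{"slide":[0,0,-3],"yaw":0},{"slide":[0,0,-3],"yaw":0},{"slide":[0,0,0],"yaw":0}]'
python3 - <<'E'
from h import *
import cv2
from bench import arm
to((.5546,-.1704,.463),12.1)
a=arm.snapshot("scene")["pixels"][100:370,290:590];b=arm.snapshot("top")["pixels"][160:400,70:310]
a=cv2.resize(a,(400,360));b=cv2.resize(b,(400,400))
o=np.zeros((400,800,3),np.uint8);o[:360,:400]=a;o[:,400:]=b;cv2.imwrite("pics/p4.png",o)
E
```

```text
clock: 7.08
eef_pos: [0.4372, 0.2399, 0.4683]
tool_rot: [0.001, 0.645, 0.764, 0.003]
wrist_force: [0.1, -0.2, -3.8]
width: 0.026
finger_force: 40.0
t 7.08 pos [0.4372 0.2399 0.4683] slide cm [-42.42   4.66   0.5 ] yaw -2.4 zaxis [ 0.005  0.002 -1.   ] F [ 0.13 -0.16 -3.82] w 0.026 f 40.0 q [0.36 0.15 1.63 0.   1.35 0.19]
```

View pics/p4.png

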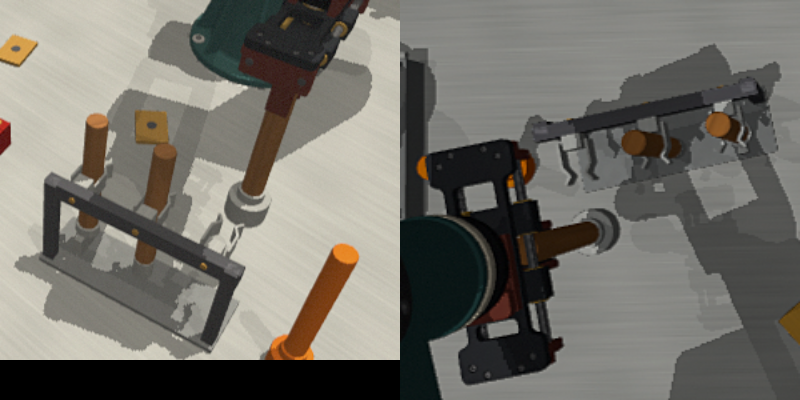

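The rammer is held upright (scene crop, foot at (247,203)), the clip is empty, and the other two tools are still in place. Next I'll carry it to above the red box.

```bash
python3 -m creep '[{"slide":[-3,0,0],"yaw":0},{"slide":[-6,0,0],"yaw":0},{"slide":[-6,0,0],"yaw":0},{"slide":[-6,0,0],"yaw":0},{"slide":[-6,1,0],"yaw":0},{"slide":[-6,1.5,0],"yaw":0},{"slide":[-6,1.5,0],"yaw":0},{"slide":[-3.4,0.7,0],"yaw":-2}]'
python3 -m creep '[{"slide":[0,0,0],"yaw":0},{"slide":[0,0,0],"yaw":0}]'
python3 - <<'E'
from h import *
import cv2
from bench import arm
to((.5546,-.1704,.3677),12.1)
a=arm.snapshot("scene")["pixels"][60:300,130:430];b=arm.snapshot("top")["pixels"][150:390,260:500]
a=cv2.resize(a,(400,320));b=cv2.resize(b,(400,400))
o=np.zeros((400,800,3),np.uint8);o[:320,:400]=a;o[:,400:]=b;cv2.imwrite("pics/p5.png",o)
E
```

```text
clock: 8.18
eef_pos: [0.5549, -0.1733, 0.4633]
tool_rot: [-0.001, 0.632, 0.775, -0.001]
wrist_force: [0.6, 1.1, -3.2]
width: 0.0257
finger_force: 40.0
clock: 8.43
eef_pos: [0.5538, -0.1698, 0.4639]
tool_rot: [-0.002, 0.632, 0.775, -0.0]
wrist_force: [-0.2, 0.1, -4.0]
width: 0.0252
finger_force: 40.0
t 8.43 pos [ 0.5538 -0.1698  0.4639] slide cm [-0.1   0.09  9.62] yaw -0.44 zaxis [-0.003  0.002 -1.   ] F [-0.23  0.05 -4.04] w 0.0252 f 40.0 q [-0.42  0.28  1.47  0.    1.39 -0.62]
```

View pics/p5.png

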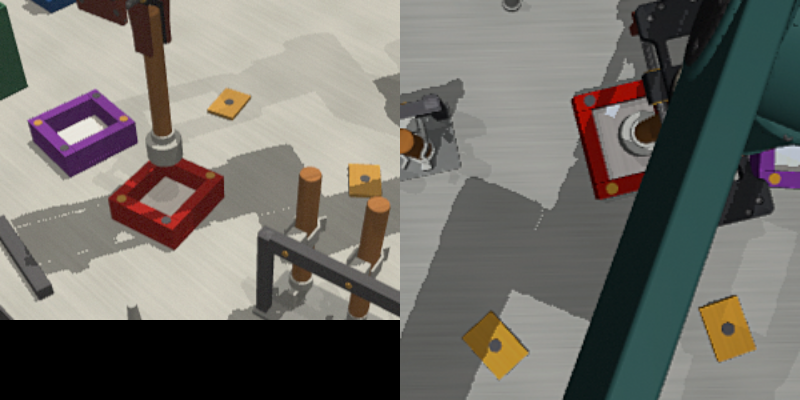

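The foot hangs above the red cavity (scene crop (163,148)) and the handle is vertical. I'll lower it, slowing near the floor.

```bash
python3 -m creep '[{"slide":[0,0,2],"yaw":0},{"slide":[0,0,2.5],"yaw":0},{"slide":[0,0,2.5],"yaw":0},{"slide":[0,0,1.2],"yaw":0},{"slide":[0,0,0.5],"yaw":0},{"slide":[0,0,0.2],"yaw":0},{"slide":[0,0,0],"yaw":0},{"slide":[0,0,0],"yaw":0}]'
python3 -m creep '[{"slide":[0,0,0.1],"yaw":0},{"slide":[0,0,0.1],"yaw":0},{"slide":[0,0,0],"yaw":0}]'
python3 -c "from h import *;to((.5546,-.1704,.3677),12.1)"
```

```text
clock: 9.52
eef_pos: [0.5548, -0.1705, 0.3774]
tool_rot: [0.001, 0.631, 0.775, 0.0]
wrist_force: [0.1, 0.0, -3.5]
width: 0.0253
finger_force: 40.0
clock: 9.9
eef_pos: [0.5544, -0.1704, 0.3745]
tool_rot: [-0.0, 0.631, 0.775, -0.0]
wrist_force: [0.2, 0.5, -3.9]
width: 0.0256
finger_force: 40.0
t 9.9 pos [ 0.5544 -0.1704  0.3745] slide cm [-0.01  0.01  0.68] yaw -0.4 zaxis [-0.  0. -1.] F [ 0.24  0.48 -3.95] w 0.0256 f 40.0 q [-0.42  0.36  1.59  0.    1.19 -0.62]
```

```bash
python3 -m creep '[{"slide":[0,0,0.2],"yaw":0},{"slide":[0,0,0.2],"yaw":0},{"slide":[0,0,0],"yaw":0}]'
python3 -m creep '[{"slide":[0,0,0.1],"yaw":0},{"slide":[0,0,0],"yaw":0}]'
python3 -m creep '[{"slide":[0,0,0.1],"yaw":0},{"slide":[0,0,0],"yaw":0}]'
```

```text
clock: 10.28
eef_pos: [0.5544, -0.1703, 0.3704]
tool_rot: [-0.0, 0.631, 0.775, -0.0]
wrist_force: [0.4, 0.2, -2.8]
width: 0.0252
finger_force: 40.0
clock: 10.52
eef_pos: [0.5545, -0.1704, 0.3696]
tool_rot: [-0.0, 0.631, 0.776, -0.0]
wrist_force: [0.2, -0.8, -4.2]
width: 0.0255
finger_force: 40.0
clock: 10.78
eef_pos: [0.5545, -0.1703, 0.3686]
tool_rot: [-0.0, 0.631, 0.775, 0.0]
wrist_force: [-0.0, -0.1, -4.6]
width: 0.0254
finger_force: 40.0
```

```bash
for i in 1; do python3 -m creep '[{"slide":[0,0,0.1],"yaw":0},{"slide":[0,0,0],"yaw":0}]'
python3 -m creep '[{"slide":[0,0,0.05],"yaw":0},{"slide":[0,0,0],"yaw":0}]'; done | grep -E "eef|wrist"
```

```text
eef_pos: [0.5546, -0.1704, 0.3677]
wrist_force: [0.7, 0.2, -3.1]
eef_pos: [0.5546, -0.1704, 0.3677]
wrist_force: [-1.3, 1.0, 3.1]
```

The wrist force went from about -4 N to +3 N, so the foot is on the floor. I'll release and then back straight up.

```bash
python3 -m creep '[{"slide":[0,0,0],"yaw":0},{"slide":[0,0,0],"yaw":0},{"slide":[0,0,0],"yaw":0},{"slide":[0,0,0],"yaw":0},{"slide":[0,0,0],"yaw":0},{"slide":[0,0,0],"yaw":0},{"slide":[0,0,0],"yaw":0},{"slide":[0,0,0],"yaw":0}]' 1
python3 -m creep '[{"slide":[0,0,-1],"yaw":0},{"slide":[0,0,-2],"yaw":0},{"slide":[0,0,-3],"yaw":0},{"slide":[0,0,-4],"yaw":0},{"slide":[0,0,-4],"yaw":0},{"slide":[0,-5,0],"yaw":0},{"slide":[0,-4,0],"yaw":0},{"slide":[0,0,0],"yaw":0}]'
python3 - <<'E'
from h import *
import cv2
from bench import arm
S=arm.snapshot("scene");T=arm.snapshot("top")
a=S["pixels"][60:360,130:530];b=T["pixels"][150:390,140:460]
o=np.zeros((300,800,3),np.uint8);o[:,:400]=a;o[:,400:]=cv2.resize(b,(400,300));cv2.imwrite("pics/p6.png",o)
E
```

```text
clock: 12.28
eef_pos: [0.5545, -0.1704, 0.3672]
tool_rot: [-0.0, 0.631, 0.775, 0.0]
wrist_force: [-0.1, 0.3, -0.3]
width: 0.088
finger_force: 0.0
clock: 13.28
eef_pos: [0.4643, -0.1886, 0.5082]
tool_rot: [0.0, 0.632, 0.775, -0.0]
wrist_force: [0.7, -0.4, 0.4]
width: 0.0879
finger_force: 0.0
```

View pics/p6.png

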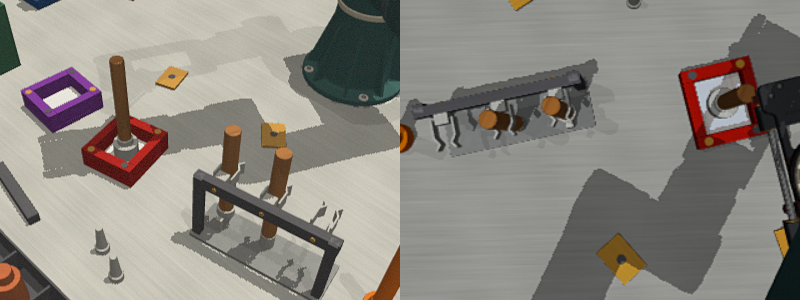

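The rammer stands upright in the middle of the red cavity (scene crop (122,145)). The other two tools are still clipped, and the gripper is clear.

```bash
python3 -c "from bench import arm;print(arm.hand_in())"
```

```text
the job is handed in; nothing more can be done
None
```

The flat-butted rammer is out of its clip and standing upright on the red core box's cavity floor, released; the peen rammer is still in its clip, and the job was handed in at about 13 s.

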